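Close a relief valve's slotted adjusting screw with a flat driver

TASK

Take the green flat driver from its wooden stand, feel its blade into the slot of the brass adjusting screw deep inside the aluminium valve block, and turn the screw clockwise fully home, pressing only lightly (about 10 N) to keep the blade seated and easing off as soon as the screw comes up against its stop, without forcing it. Then put the driver back upright in its hole in the stand, resting on its collar. Leave the other things on the bench alone.

Things in the scene. Friction and masses are not known exactly. Their poses are not given: they have to be found in the camera images.
- driver_grip (a point): Centre of the green hexagonal handle of the loose flat driver (about 0.12 kg, 167 mm long), hanging blade down in its stand. On the driver's axis, 125 mm above the blade's end. z up along the driver, x along the blade's width. Handle 85 to 167 mm from the end, 26 mm across flats; the flats face +-30, +-90 and +-150 degrees from x: grip it across two opposite flats.
- driver_tip (a point): Centre of the end of the driver's blade, 125 mm below driver_grip, same axes. Blade 12 mm wide (x), 2.4 mm thick (y), 22 mm long; round shank 8 mm thick up to 75 mm from the end; black collar 31 mm across from 75 to 85 mm.
- stand_hole (a point): Centre of the mouth of the 20 mm hole in the top of the fixed wooden stand, 85 mm high, 84 x 84 mm; the hole goes right through and has a 3 mm chamfer. The driver's collar rests on the top round this hole, so that driver_grip is 50 mm above this point.
- stand: The fixed wooden tool stand; origin under its centre, on the bench.
- valve: Fixed aluminium relief valve block, 74 x 74 mm, 62 mm high, on a dark flange 120 (x) x 76 (y) mm; it carries the brass screw (16 mm across), which sits on a spring of 6 N per mm: it gives up to 2 mm under the blade's push, is then solid, and comes back. Pushing hard, or twisting past the stop with over 0.15 N m, damages it. Origin under the block's centre, on the bench; z up.
- valve_mouth (a point): Centre of the mouth of the upright round pocket in the valve block's top, 62 mm above the bench; 16.5 mm across, chamfer 1.8 mm. Axes as the valve's. The brass screw stands in it, on its axis; the screw's slotted top lies between 5 and 19 mm below this point: this depth differs each time, is not measured and must be felt.
- screw (a joint): Turn of the brass screw, rad: grows clockwise seen from above, stop at 1.5 (fully home), found between 0.3 and 0.7. The slot goes right across the screw, 4.4 mm wide, 4 mm deep; it lies along the valve's x axis at 0, so at a reading q it points q clockwise of that axis. The blade has some 0.3 rad of play in it. Stiff to turn (0.05 N m), stays where it is left, does not sink as it turns.
- tape_measure: Bystander: yellow tape measure, 38 x 79 x 62 mm; origin under it.
- screw_tin: Bystander: open tin with screws, 73 mm across, 75 mm high; origin under it.
- parts_box: Bystander: small blue and white carton, 56 x 86 x 46 mm; origin under it.
- driver_2: Bystander: yellow cross driver lying on the bench, 170 mm long; origin under it.
- spanner_3: Bystander: steel spanner lying on the bench, 228 mm long; origin under it.
Mind the look-alikes: they are no part of the job. Of the things shaped like the part that bears driver_grip, the green one is meant.

How it is judged (in metres and radians):
On the way, in this order (a step that is already met when the one before it is completed fails the run):
1. the driver's blade is down in the valve's pocket, at most 6 mm off its axis (z of driver_tip in the frame of valve_mouth below -0.005 m and horizontal distance between driver_tip and valve_mouth below 0.006 m), for 0.2 s.
2. the screw is at its stop (within 0.06 rad) with the blade still down in the pocket (all of step 1 and value of joint screw above 1.44 rad), for 0.2 s.
At the end, for the whole second after the job is handed in: The screw is within 0.06 rad of its stop (joint above 1.44); the driver stands released in its stand's hole, resting on its collar: driver_grip within 12 mm sideways of the hole's axis and 44 to 54 mm above its mouth, tilted less than 0.12 rad (value of joint screw above 1.44 rad and horizontal distance between driver_grip and stand_hole below 0.012 m and z of driver_grip in the frame of stand_hole between 0.044 and 0.054 m and angle between driver_grip's own z axis and vertical below 0.12 rad); the robot touches nothing.
It fails at once if the valve and its screw are forced: the contact forces on them, added up (push and twist of the blade together), pass 45 N (contact force between anything else and valve above 45 N).
It fails at once if a bystander is shifted more than 25 mm (distance of any of tape_measure, screw_tin, parts_box, driver_2, spanner_3 from where it was at the start of the episode above 0.025 m).
It also fails if it takes over 72 s, if anything falls off the work surface, if the arm or the gripper's body presses on something with over 40 N, if the wrist force passes 120 N, or if a joint passes its speed limit or range.

ROBOT

A 6-joint arm with a two-finger parallel gripper is mounted at the origin on a cart in front of the work surface, level with it; the furniture and walls round the work are solid. World frame = base frame: x ahead of the robot, y to its left, z up, the work surface at z = 0. Lengths are in mm, angles in rad, forces in N, time in s.
With the tool pointing down it reaches from about 350 to 875 mm from the base axis. Payload 4.2 kg.
Tool frame: the origin (TCP) lies midway between the tips of the shut fingers; the grasp point (between the pads) lies 19 mm behind it (tcp_to_grasp is the distance from the TCP to the grasp point, in mm); z points along the fingers, y is the line along which they close (so a half turn about z gives the same grasp; the last joint's range is limited). The gripper opens to 85 mm and grips with 20 to 120 N. Pads are 22 mm wide; open, the fingers measure 114 mm over their backs; the gripper's body (76 mm by 85 mm) begins 54 mm behind the grasp point. The pads swing forward as they close: fully open they stand 13 mm farther back than shut.
Start: joints at [-1.016, 0.385, 0.008, 0, -1.194, -0.259], TCP at [182.207, -597.829, 231.312] pointing down, gripper open.
Joint ranges: [-3.14, 3.14], [-1.21, 2.06], [-1.07, 1.41], [-3.16, 2.05], [-2.99, -0.16], [-3.1, 3.1]. Speed limits (rad/s): [2.79, 2.79, 3.14, 3.14, 3.14, 3.14].

INTERFACE

Orientations are given as a unit quaternion [x, y, z, w].
In Python, from bench import read_state, get_image, job_done, tcp_to_grasp gives the robot as it stands.
- The arm moves only by the tool jog_arm, never from a script. Its argument "plan" is a list of rows, each a list of 3 entries, a list of its own where there are three numbers: the finger opening in mm, from 0 to 85.4, then the shift along the tool's x, y, z as a fraction of full scale, then the turn, a rotation vector about the tool's x, y, z as a fraction of full scale. A call has 1 to 10 rows; each row is the pose to reach, as a shift and turn from the pose commanded when the call began, along the tool's axes at that moment; what a row does not reach only later rows make up. Full scale, the value 1, is 0.1 m for a shift and 60 degrees for a turn. A row lasts 1/8 s, in which the tool goes at most 62.5 mm and 10.7 degrees, less where a joint would pass 70% of its speed; a pose out of reach is approached as far as the arm can. A call with a number of a shift or a turn outside -1 to 1 is refused whole. A call with a gripper value outside its range is refused whole. The fingers move at their own pace and stop on an object; the grip force is fixed at half the most. Time passes only in rows, so rows that repeat a pose let the fingers close. It gives the time, the measured TCP pose, the force, the opening and the grip force at its end, in the units of the state.
- read_state(): the state, without advancing time (a new reading comes with each control period).
- get_image(name): name is "scene" or "top" or "wrist"; returns a dict with "img" (420x560x3 uint8, red, green, blue), "range_z" (420x560 float32, mm along the optical axis (not along the pixel's ray), 0 where there is no reading), "intrinsics" (3x3 intrinsics, pixels), "extrinsics" (4x4, takes a point from camera to world coordinates); the wrist camera has in their place "tool_from_camera" (4x4, takes a point from camera to tool coordinates, whose origin is the TCP and whose axes are the flange's). Camera axes: x right, y down, z forward; pixel columns grow to the right and rows downward; lengths in mm; the calibration is good to about 2 mm. The wrist camera is an equidistant fisheye: a pixel r from the principal point sees the ray r / f radians off the axis. A picture is of the moment at which its call begins: read the wrist's pose just before it.
- job_done(): hands the job in; it is judged then, once.
The state is a dict: "clock": time; "joints": joint angles; "joint_vel": joint speeds; "joint_efforts": joint torques, N m; "position": TCP position; "ee_rot": TCP orientation; "contact_force": force on the tool from outside, world axes, zero at the start; "wrist_torque": the same for the moment, N m; "gripper_width": finger opening in mm; "grasp_force": force on a finger pad.
Only numpy, scipy, OpenCV 4.12 (cv2) and the standard library are available. Lean on these libraries where they do the work, as an engineer would, in place of code of your own. Each camera call takes 0.05 s, during which the arm holds its last target. There are 200 camera calls.

## Working session

There is one attempt and no reset: what is moved stays moved. The work goes in short steps, Python scripts to look and compute and a tool call to move; the robot and the scene stay as the last step left them, time stands still between calls to the robot, and variables do not carry over. Pictures are saved under pics/ and viewed, at most 10 in all, crops included, and the job is handed in when it is done.

Besides the shell and the picture viewer there is one more tool, called after "Request:" as name(argument=value, ...), one argument or row to a line, values as JSON. jog_arm: Moves the arm, as the interface text tells. Its arguments: {"type":"object","properties":{"plan":{"type":"array"}},"required":["plan"]}

```bash
mkdir -p pics
cat > h.py <<'E'
import numpy as np, cv2
from bench import read_state, get_image, job_done, tcp_to_grasp
from scipy.spatial.transform import Rotation as R
def snap(n,f):
    d=get_image(n); cv2.imwrite('pics/'+f,d['img'][:,:,::-1]); return d
def cloud(d):
    K=d['intrinsics'];z=d['range_z'];v,u=np.indices(z.shape)
    P=np.stack([(u-K[0,2])/K[0,0]*z,(v-K[1,2])/K[1,1]*z,z],-1)
    T=d['extrinsics'];return P@T[:3,:3].T+T[:3,3]
E
python3 - <<'E'
from h import *
import pickle
s=read_state();print(s)
for n in ['scene','top']:
    d=snap(n,n+'0.png');pickle.dump(d,open(n+'.pkl','wb'));print(d['extrinsics'],d['intrinsics'])
    if n=='top' or 1:
        P=cloud(d);hsv=cv2.cvtColor(d['img'],cv2.COLOR_RGB2HSV)
        m=cv2.inRange(hsv,(40,80,40),(85,255,255))
        k,l,st,c=cv2.connectedComponentsWithStats(m)
        for i in range(1,k):
            if st[i,4]>40: q=P[(l==i)&(d['range_z']>0)];print(n,st[i],c[i],np.median(q,0),q.min(0),q.max(0))
E
```

```text
{'clock': 0.0, 'joints': array([-1.01642331e+00,  3.85577418e-01,  6.62141829e-03, -5.39359462e-04,
       -1.19403043e+00, -2.58566937e-01]), 'joint_vel': array([ 0.00110503, -0.00112894,  0.00131074,  0.00072571, -0.00076972,
        0.00155715]), 'joint_efforts': array([ 7.41042750e-04, -3.92294312e+01,  1.88399112e+01,  4.18602079e+00,
       -4.61199641e-03,  8.44045644e-06]), 'position': array([ 182.02539633, -597.27978333,  230.20130047]), 'ee_rot': array([-1.47265891e-01,  9.89096302e-01,  1.10493085e-03, -2.02717385e-04]), 'contact_force': array([ 0.68541643, -0.35965503,  0.3241586 ]), 'wrist_torque': array([ 0.03369564, -0.03129212, -0.0325777 ]), 'grasp_force': 0.0, 'gripper_width': 85.4591862759549}
[[-9.04810495e-01 -1.91713296e-01  3.80215701e-01  2.04809564e+02]
 [-4.25257999e-01  4.52472751e-01 -7.83852055e-01  5.65848704e+02]
 [-2.17623835e-02 -8.70927335e-01 -4.90929706e-01  5.64487749e+02]
 [ 0.00000000e+00  0.00000000e+00  0.00000000e+00  1.00000000e+00]] [[494.13856956   0.         282.91895226]
 [  0.         494.13856956 222.40995172]
 [  0.           0.      
[... 437 characters left out ...]
  4.99684497e+02]
 [-9.99893596e-01  8.28239053e-03 -1.20082857e-02 -1.81530556e+02]
 [ 1.13243508e-02 -7.81904027e-02 -9.96874124e-01  9.58257298e+02]
 [ 0.00000000e+00  0.00000000e+00  0.00000000e+00  1.00000000e+00]] [[389.28287911   0.         283.25230841]
 [  0.         389.28287911 203.86923594]
 [  0.           0.           1.        ]]
top [190 139  27  26 413] [203.02663438 151.68765133] [699.17967264  -1.66662129  37.88232021] [670.24577888 -32.76995975  -0.77564591] [729.42264959  29.13866924  43.59526601]
top [194 211  20  15 165] [204.32121212 218.34545455] [533.32229793 -30.8034805  170.54954194] [521.92224831 -36.76834326  88.37799635] [548.14066627  -1.71520479 181.76501432]
```

```bash
python3 -c "
import cv2,numpy as np
a=cv2.imread('pics/scene0.png');b=cv2.imread('pics/top0.png')
" ; ls pics
```

```text
scene0.png
top0.png
```

View pics/scene0.png

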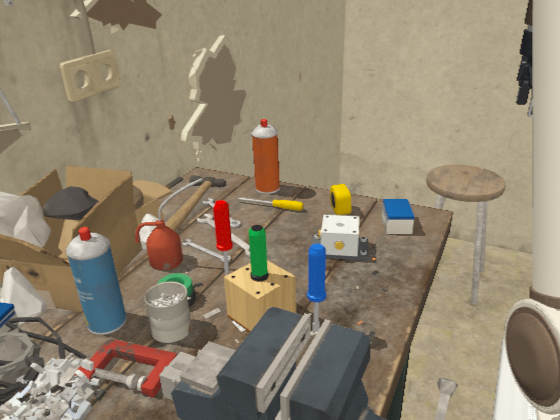

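View pics/top0.png

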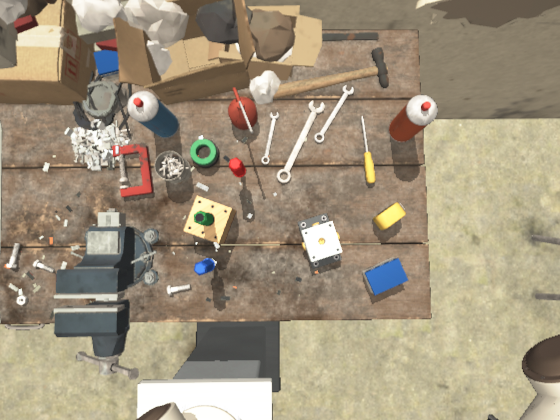

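The scene view shows the green driver in the stand at (258,252), the valve at (340,235), and the blue and red look-alikes at (317,275) and (222,225). In the top view the green driver is at (204,218), the valve at (321,240), and the blue driver at (205,267).

```bash
cat >> h.py <<'E'
def plane_pts(d,uv,z):
    K=d['intrinsics'];T=d['extrinsics'];uv=np.atleast_2d(uv).astype(float)
    r=np.c_[(uv-[K[0,2],K[1,2]])/[K[0,0],K[1,1]],np.ones(len(uv))]@T[:3,:3].T
    return T[:3,3]+r*((z-T[2,3])/r[:,2])[:,None]
E
python3 - <<'E'
from h import *
import pickle
for n in ['top','scene']:
    d=pickle.load(open(n+'.pkl','rb'));P=cloud(d)
    for nm,c,z in [('valve',(505,-277),62),('stand',(530,-25),85)]:
        m=(abs(P[...,2]-z)<6)&(np.hypot(P[...,0]-c[0],P[...,1]-c[1])<75)
        m=m.astype(np.uint8);k,l,st,ce=cv2.connectedComponentsWithStats(m);i=1+np.argmax(st[1:,4])
        q=P[l==i];hull=cv2.convexHull(q[:,:2].astype(np.float32));r=cv2.minAreaRect(hull);print(n,nm,st[i,4],np.median(q[:,2]),r)
    hsv=cv2.cvtColor(d['img'],cv2.COLOR_RGB2HSV)
    # brass
    m=cv2.inRange(hsv,(12,110,90),(30,255,255))
    k,l,st,ce=cv2.connectedComponentsWithStats(m)
    for i in range(1,k):
        w=plane_pts(d,ce[i],62)[0]
        if abs(w[0]-505)<60 and abs(w[1]+277)<60 and st[i,4]>5: print('brass',st[i],ce[i],w)
    for nm,lo,hi in [('blue',(100,150,80),(125,255,255)),('red',(0,200,120),(5,255,255)),('green',(40,80,40),(85,255,255))]:
        m=cv2.inRange(hsv,lo,hi);k,l,st,ce=cv2.connectedComponentsWithStats(m)
        for i in range(1,k):
            q=P[(l==i)&(d['range_z']>0)]
            q=q[(q[:,2]>95)]if len(q) else q
            if st[i,4]>60 and len(q)>20: print(n,nm,ce[i],q.mean(0),np.percentile(q,3,0),np.percentile(q,97,0))
# obstacle heights near
d=pickle.load(open('top.pkl','rb'));P=cloud(d)
for x in range(350,760,30): print(x,[int(P[(abs(P[...,0]-x)<15)&(abs(P[...,1]-y)<15)][:,2].max(initial=-1)) for y in range(150,-420,-30)])
E
```

```text
top valve 1010 62.247126241394994 ((484.91009521484375, -279.9263610839844), (73.99341583251953, 74.23811340332031), 16.970504760742188)
top stand 1169 85.23079596226 ((536.0537719726562, -22.150814056396484), (84.54280853271484, 83.85909271240234), 69.62135314941406)
brass [312 223   7   2   7] [315.         223.42857143] [ 524.10990948 -265.0160375    62.        ]
brass [337 232   3   8  10] [338.2 235.4] [ 496.14465233 -317.96651653   62.        ]
brass [319 238   5   6  17] [320.82352941 240.17647059] [ 485.58720359 -277.79694741   62.        ]
brass [301 242   5   9  16] [302.875  246.1875] [ 472.25906792 -236.39566847   62.        ]
top blue [204.10454545 266.24545455] [436.03008101 -27.42880626 152.87044793] [424.00258688 -36.41466449  99.47982325] [447.35487316 -12.42878126 170.18202133]
top green [204.32121212 218.34545455] [534.32588545 -28.80742251 157.65796487] [523.16836725 -36.2510652  103.39919538] [546.15423616 -11.28104849 179.0584565 ]
scene valve 732 61.68315553265299 ((484.4724426269531, -275.99432373046875), (74.01774597167969, 79.89947509765625), 15.920024871826
[... 1184 characters left out ...]
, 4, 4, 86, 86, 4, 4, 5, 3, 4, 66, 66, 67, 65, 4, 4]
500 [108, 30, 4, 6, 88, 88, 89, 87, 3, 5, 5, 958, 4, 66, 66, 66, 64, 5, 4]
530 [93, 14, 4, 4, 89, 180, 181, 88, 5, 4, 5, 4, 3, 18, 65, 66, 3, 5, 5]
560 [4, 5, 6, 4, 88, 170, 178, 88, 72, 6, 5, 5, 5, 5, 11, 15, 4, 4, 4]
590 [21, 18, 5, 3, 4, 88, 88, 7, 4, 4, 3, 4, 3, 5, 5, 5, 4, 3, 3]
620 [22, 22, 78, 77, 4, 5, 4, 4, 164, 4, 3, 10, 12, 4, 3, 4, 5, 4, 22]
650 [23, 22, 76, 73, 77, 4, 5, 4, 171, 157, 3, 12, 13, 5, 3, 4, 4, 6, 25]
680 [22, 20, 77, 76, 76, 42, 42, 4, 4, 5, 10, 3, 10, 8, 4, 5, 4, 4, 25]
710 [21, 6, 4, 56, 42, 43, 42, 4, 4, 192, 7, 4, 9, 9, 3, 4, 4, 4, 19]
740 [17, 174, 174, 159, 4, 41, 35, 4, 5, 180, 8, 6, 4, 10, 10, 9, 5, 5, 14]
```

```bash
cat >> h.py <<'E'
def rel(pos,yaw=None,cmd=None):
    """fractions from measured pose to world TCP pos; yaw = world angle (deg) of tool y axis (mod 180, nearest)"""
    s=read_state();r=R.from_quat(s['ee_rot'] if cmd is None else cmd)
    sh=r.inv().apply(np.array(pos)-s['position'])/100
    y=r.apply([0,1,0]);cur=np.degrees(np.arctan2(y[1],y[0]));out=[]
    if yaw is not None:
        dy=(yaw-cur+90)%180-90
        q=R.from_euler('z',np.radians(cur+dy)); c=np.radians(cur+dy)
        t=R.from_matrix(np.array([[-np.sin(c),np.cos(c),0],[np.cos(c),np.sin(c),0],[0,0,-1]]).T.T)
        yy=np.array([np.cos(c),np.sin(c),0]);zz=np.array([0,0,-1.]);t=R.from_matrix(np.c_[np.cross(yy,zz),yy,zz])
        out=(r.inv()*t).as_rotvec()/np.radians(60)
    print('tool y at',round(cur,2),'shift',np.round(sh,3),'turn',np.round(out,4),'pos',s['position'].round(1),'F',s['contact_force'].round(1),'w',round(s['gripper_width'],1),'t',s['clock'])
E
python3 - <<'E'
from h import *
d=get_image('wrist');print(d['tool_from_camera'],d['intrinsics'],tcp_to_grasp)
rel([485,-278,250])
E
```

```text
[[-8.92627966e-04 -9.51096694e-01 -3.08892022e-01  7.99531076e+01]
 [ 9.99998952e-01 -1.20092648e-03  8.07952817e-04  9.91191861e-01]
 [-1.13939786e-03 -3.08890977e-01  9.51096770e-01 -1.42455757e+02]
 [ 0.00000000e+00  0.00000000e+00  0.00000000e+00  1.00000000e+00]] [[325.1922621    0.         286.47885598]
 [  0.         325.1922621  205.31508926]
 [  0.           0.           1.        ]] 18.700000000000003
tool y at 106.94 shift [-3.829  2.174 -0.192] turn [] pos [ 182.1 -597.5  230.5] F [0.4 0.2 0. ] w 85.4 t 0.15
```

Request:
jog_arm(
  plan=[
    [85, [-0.46, 0.22, 0], [0, 0, 0]],
    [85, [-0.93, 0.43, 0], [0, 0, 0]],
    [85, [-0.93, 0.43, 0], [0, 0, 0]],
  ],
)

```text
clock: 0.52
position: [260.6, -527.7, 231.3]
ee_rot: [-0.149, 0.989, 0.0, 0.0]
contact_force: [-0.7, -1.4, 0.4]
gripper_width: 85.3
grasp_force: 0.0
```

Request:
jog_arm(
  plan=[
    [85, [-0.46, 0.22, 0], [0, 0, 0]],
    [85, [-0.93, 0.43, 0], [0, 0, 0]],
    [85, [-0.93, 0.43, 0], [0, 0, 0]],
  ],
)

```text
clock: 0.9
position: [336.7, -460.0, 231.2]
ee_rot: [-0.149, 0.989, 0.0, 0.0]
contact_force: [-0.3, 0.5, -0.3]
gripper_width: 84.7
grasp_force: 0.0
```

Request:
jog_arm(
  plan=[
    [85, [-0.46, 0.22, 0], [0, 0, 0]],
    [85, [-0.93, 0.43, 0], [0, 0, 0]],
    [85, [-0.93, 0.43, 0], [0, 0, 0]],
  ],
)

```text
clock: 1.27
position: [412.8, -392.2, 231.0]
ee_rot: [-0.149, 0.989, 0.0, -0.0]
contact_force: [-0.7, -0.5, -0.6]
gripper_width: 84.4
grasp_force: 0.0
```

Request:
jog_arm(
  plan=[
    [85, [-0.46, 0.22, 0], [0, 0, 0]],
    [85, [-0.93, 0.43, 0], [0, 0, 0]],
    [85, [-0.93, 0.43, 0], [0, 0, 0]],
  ],
)

```text
clock: 1.65
position: [489.1, -324.4, 230.8]
ee_rot: [-0.148, 0.989, 0.0, -0.0]
contact_force: [-1.3, -0.9, -0.1]
gripper_width: 85.1
grasp_force: 0.0
```

Request:
jog_arm(
  plan=[
    [85, [-0.46, 0.22, 0.3], [0, 0, 0]],
    [85, [-0.92, 0.44, 0.7], [0, 0, 0]],
    [85, [-0.92, 0.44, 1], [0, 0, 0]],
    [85, [-0.92, 0.44, 1], [0, 0, 0]],
    [85, [-0.92, 0.44, 1], [0, 0, 0]],
  ],
)

```text
clock: 2.28
position: [563.1, -257.7, 132.7]
ee_rot: [-0.147, 0.989, -0.001, 0.001]
contact_force: [0.2, -0.0, 0.3]
gripper_width: 84.8
grasp_force: 0.0
```

```bash
cat >> h.py <<'E'
def wrist(f):
    s=read_state();d=snap('wrist',f);d['s']=s;return d
def wray(d,uv):
    K=d['intrinsics'];T=d['tool_from_camera'];p=(np.atleast_2d(uv)-[K[0,2],K[1,2]])/[K[0,0],K[1,1]]
    th=np.linalg.norm(p,axis=1)+1e-9;v=np.c_[p/th[:,None]*np.sin(th)[:,None],np.cos(th)]
    r=R.from_quat(d['s']['ee_rot']);return d['s']['position']+r.apply(T[:3,3]),r.apply(v@T[:3,:3].T)
def wplane(d,uv,z):
    o,v=wray(d,uv);return o+v*((z-o[2])/v[:,2])[:,None]
def wpix(d,P):
    r=R.from_quat(d['s']['ee_rot']);T=d['tool_from_camera'];q=r.inv().apply(np.atleast_2d(P)-d['s']['position'])
    c=(q-T[:3,3])@T[:3,:3];n=np.linalg.norm(c[:,:2],axis=1);th=np.arctan2(n,c[:,2]);K=d['intrinsics']
    return c[:,:2]/n[:,None]*th[:,None]*K[0,0]+[K[0,2],K[1,2]]
def ortho(d,c,z,half,step=.25):
    """rectified view of plane z about c: up = +x world, left = +y"""
    n=int(2*half/step)+1;g=np.linspace(half,-half,n);X,Y=np.meshgrid(g,g,indexing='ij')
    P=np.stack([c[0]+X,c[1]+Y,np.full_like(X,z)],-1).reshape(-1,3);u=wpix(d,P).astype(np.float32).reshape(n,n,2)
    return cv2.remap(d['img'],u[...,0],u[...,1],cv2.INTER_CUBIC)
E
python3 - <<'E'
from h import *
import pickle
rel([562,-255,110]);d=wrist('w1.png');pickle.dump(d,open('w1.pkl','wb'))
o=ortho(d,(485,-278),62,45,.2);o=cv2.resize(o,(450,450));u=wpix(d,[[485,-278,62]])[0];print(u)
x,y=u.astype(int);c=cv2.resize(d['img'][max(0,y-30):y+30,max(0,x-25):x+25],None,fx=7,fy=7,interpolation=cv2.INTER_CUBIC)
p=np.zeros((450,800,3),np.uint8);p[:,:450]=o;c=c[:450,:350];p[:c.shape[0],450:450+c.shape[1]]=c;cv2.imwrite('pics/v1.png',p[:,:,::-1])
E
```

```text
tool y at 106.86 shift [0.003 0.03  0.227] turn [] pos [ 563.1 -257.7  132.7] F [ 0.2 -0.   0.3] w 84.8 t 2.275
[289.76587729 102.06099938]
```

View pics/v1.png

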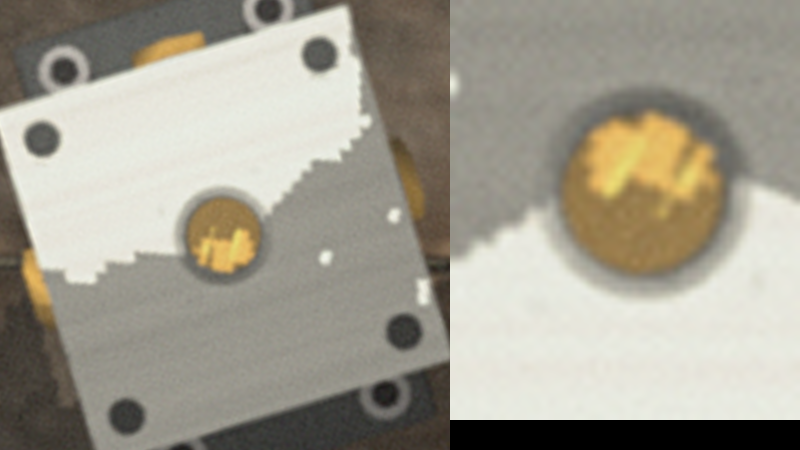

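The rectified view shows the pocket mouth at (223,235), meaning the valve is at about (483,-278). The brass screw is visible but its slot is faint, so I'm going lower and averaging frames.

Request:
jog_arm(
  plan=[
    [85, [0, 0, 0.25], [0, 0, 0]],
    [85, [0, 0, 0.5], [0, 0, 0]],
    [85, [0, 0, 0.5], [0, 0, 0]],
    [85, [0, 0, 0.5], [0, 0, 0]],
  ],
)

```text
clock: 2.82
position: [564.1, -256.8, 83.4]
ee_rot: [-0.147, 0.989, -0.001, 0.002]
contact_force: [-0.8, 0.0, 0.3]
gripper_width: 85.1
grasp_force: 0.0
```

Run:
```python
from h import *
import pickle
D=[wrist('w2.png') for _ in range(8)];d=D[0];print(d['s']['position'])
d['img']=np.mean([x['img'].astype(np.float32) for x in D],0)
Z=np.array([x['range_z'] for x in D]);Z[Z==0]=np.nan;d['range_z']=np.nanmedian(Z,0);pickle.dump(d,open('w2.pkl','wb'))
print('std',np.nanmedian(np.nanstd(Z,0)))
# world heights
v,u=np.indices(Z.shape[1:]);uv=np.stack([u,v],-1).reshape(-1,2)
o,r=wray(d,uv);K=d['intrinsics'];T=d['tool_from_camera']
ax=R.from_quat(d['s']['ee_rot']).apply(T[:3,2]);P=o+r*(d['range_z'].ravel()/(r@ax))[:,None]
m=(np.hypot(P[:,0]-484,P[:,1]+278)<12);q=P[m];np.set_printoptions(linewidth=200,suppress=True)
for x in range(12,-13,-2):print([round(float(np.median(a)),1) if len(a:=q[(abs(q[:,0]-484-x)<1)&(abs(q[:,1]+278-y)<1)][:,2]) else 0 for y in range(12,-13,-2)])
t=P[(np.hypot(P[:,0]-484,P[:,1]+278)<30)&(np.hypot(P[:,0]-484,P[:,1]+278)>14)];print('top z',np.median(t[:,2]))
g=ortho(d,(484,-278),62,13,.06);f=g.max(-1);f=cv2.resize(f,(420,420))
lab=[]
for ch in range(3):
  a=cv2.GaussianBlur(g[...,ch],(0,0),4);b=a/cv2.GaussianBlur(a,(0,0),40);lab.append(cv2.resize(np.clip((b-.6)/.8*255,0,255).astype(np.uint8),(390,390)))
cv2.imwrite('pics/v2.png',np.hstack([cv2.cvtColor(cv2.resize(np.clip(g*1.3,0,255).astype(np.uint8),(390,390)),cv2.COLOR_RGB2BGR),cv2.cvtColor(lab[0],cv2.COLOR_GRAY2BGR)]))
```

```text
[ 564.09024109 -256.771524     83.39766538]
std 0.7457267
[0, 0, 0, 0, 62.6, 62.3, 62.4, 62.2, 62.1, 0, 0, 0, 0]
[0, 0, 62.0, 62.4, 62.5, 62.4, 62.4, 62.5, 62.5, 62.4, 62.7, 0, 0]
[0, 62.6, 62.5, 62.4, 62.2, 61.5, 61.1, 61.8, 62.2, 62.3, 62.4, 62.5, 0]
[0, 62.2, 62.4, 61.6, 51.5, 48.7, 45.4, 45.1, 50.9, 61.4, 62.4, 62.4, 0]
[62.4, 62.5, 62.0, 50.0, 49.0, 48.9, 45.3, 45.0, 48.6, 46.1, 61.5, 62.4, 62.6]
[62.2, 62.5, 60.9, 47.4, 49.0, 48.8, 45.2, 45.1, 48.8, 48.9, 56.6, 62.4, 62.3]
[62.6, 62.4, 60.7, 48.7, 49.1, 48.5, 44.9, 45.0, 49.0, 49.0, 45.9, 62.2, 62.4]
[62.7, 62.2, 59.1, 48.9, 49.0, 45.6, 45.0, 45.9, 49.1, 48.9, 45.4, 62.1, 62.4]
[62.4, 62.5, 60.9, 48.4, 48.6, 45.1, 45.0, 48.7, 48.9, 48.5, 59.5, 62.4, 62.2]
[0, 62.5, 62.0, 54.0, 48.9, 44.7, 44.9, 49.0, 48.8, 48.9, 61.4, 62.3, 0]
[0, 62.4, 62.4, 61.8, 57.8, 45.2, 45.3, 48.7, 49.6, 61.6, 62.4, 61.9, 0]
[0, 0, 62.4, 62.3, 62.2, 61.6, 61.3, 61.5, 62.2, 62.4, 62.1, 0, 0]
[0, 0, 0, 0, 62.7, 62.3, 62.4, 62.4, 62.5, 0, 0, 0, 0]
top z 62.420947640353575<stdin>:5: RuntimeWarning: All-NaN slice encountered
  var = nanvar(a, axis=axis, dtype=dtype, out=out, ddof=ddof,
```

View pics/v2.png

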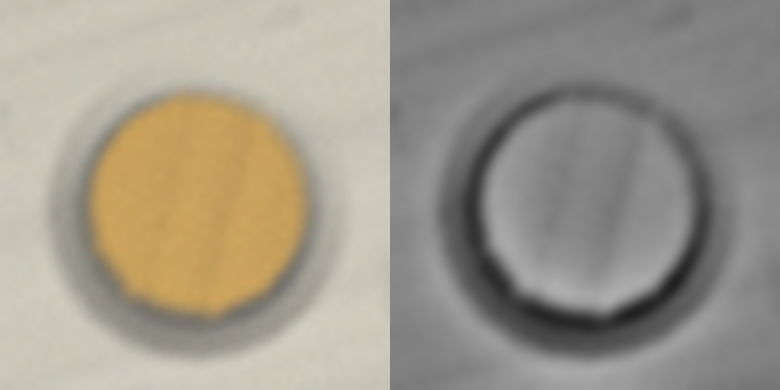

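The slot is visible running up and slightly clockwise, with edges near (165,220) and (240,190). The screw top is about 13.5 mm down. Next I fit the slot angle and the pocket centre.

```bash
cat >> h.py <<'E'
def wcloud(d):
    v,u=np.indices(d['range_z'].shape);uv=np.stack([u,v],-1).reshape(-1,2);o,r=wray(d,uv)
    ax=R.from_quat(d['s']['ee_rot']).apply(d['tool_from_camera'][:3,2])
    return (o+r*(np.nan_to_num(d['range_z']).ravel()/(r@ax))[:,None]).reshape(*u.shape,3)
E
python3 - <<'E'
from h import *
import pickle
d=pickle.load(open('w2.pkl','rb'));P=wcloud(d).reshape(-1,3)
r=np.hypot(P[:,0]-484,P[:,1]+278)
top=P[(r<60)&(abs(P[:,2]-62.4)<1.5)]
print('block',cv2.minAreaRect(cv2.convexHull(top[:,:2].astype(np.float32))))
sc=P[(r<11)&(P[:,2]<50.5)]; 
print('screw circle',cv2.minEnclosingCircle(sc[:,:2].astype(np.float32)))
# mouth rim by colour plane: pts with z<61.8
h=P[(r<14)&(P[:,2]<61.3)];print('rim',cv2.minEnclosingCircle(h[:,:2].astype(np.float32)),cv2.minAreaRect(h[:,:2].astype(np.float32)))
c=np.array(cv2.minEnclosingCircle(sc[:,:2].astype(np.float32))[0])
g=sc[(np.hypot(*(sc[:,:2]-c).T)<6.5)];lo=g[:,2]<46.8
best=max((np.corrcoef(np.abs((g[:,:2]-c)@[-np.sin(a),np.cos(a)]-o)<2.2,lo)[0,1],np.degrees(a),o) for a in np.radians(np.arange(-60,60,1)) for o in np.arange(-1.5,1.6,.25));print('slot',best,lo.mean())
E
```

```text
block ((482.8431701660156, -278.2781982421875), (74.44689178466797, 74.59558868408203), 17.15430450439453)
screw circle ((482.8958435058594, -278.1879577636719), 8.481575965881348)
rim ((482.75811767578125, -278.2347106933594), 9.414011001586914) ((483.0105895996094, -278.18499755859375), (17.601512908935547, 17.939743041992188), 36.02412414550781)
slot (np.float64(0.9545739464386345), np.float64(-14.0), np.float64(0.0)) 0.42035398230088494
```

Request:
jog_arm(
  plan=[
    [85, [0, 0, -0.6], [0, 0, 0]],
    [85, [0, 0, -1], [0, 0, 0]],
    [85, [0, 0, -1], [0, 0, 0]],
  ],
)

```text
clock: 3.6
position: [565.3, -256.5, 185.8]
ee_rot: [-0.148, 0.989, -0.002, 0.004]
contact_force: [-0.2, 0.8, 0.4]
gripper_width: 84.9
grasp_force: 0.0
```

Request:
jog_arm(
  plan=[
    [85, [-0.2, 0.39, -0.47], [0, 0, 0]],
    [85, [-0.4, 0.78, -0.47], [0, 0, 0]],
    [85, [-0.4, 0.78, -0.47], [0, 0, 0]],
  ],
)

```text
clock: 3.98
position: [578.8, -167.2, 228.0]
ee_rot: [-0.149, 0.989, 0.0, -0.0]
contact_force: [0.3, -0.1, 0.3]
gripper_width: 84.9
grasp_force: 0.0
```

Request:
jog_arm(
  plan=[
    [85, [-0.2, 0.39, 0], [0, 0, 0]],
    [85, [-0.4, 0.78, 0], [0, 0, 0]],
    [85, [-0.4, 0.78, 0], [0, 0, 0]],
  ],
)

```text
clock: 4.35
position: [594.0, -81.8, 226.9]
ee_rot: [-0.149, 0.989, 0.0, -0.001]
contact_force: [1.2, -0.5, 0.1]
gripper_width: 84.8
grasp_force: 0.0
```

Request:
jog_arm(
  plan=[
    [85, [-0.2, 0.39, 0], [0, 0, 0]],
    [85, [-0.4, 0.78, 0], [0, 0, 0]],
    [85, [-0.4, 0.78, 0], [0, 0, 0]],
    [85, [-0.4, 0.78, 0], [0, 0, 0]],
  ],
)

```text
clock: 4.85
position: [609.2, 1.7, 227.5]
ee_rot: [-0.147, 0.989, -0.0, -0.001]
contact_force: [-1.3, -0.4, -0.1]
gripper_width: 84.9
grasp_force: 0.0
```

Run:
```python
from h import *
import pickle
D=[wrist('w3.png') for _ in range(4)];d=D[0];print(d['s']['position'],d['s']['joints'])
Z=np.array([x['range_z'] for x in D]);d['range_z']=np.median(Z,0);pickle.dump(d,open('w3.pkl','wb'))
P=wcloud(d).reshape(-1,3);r=np.hypot(P[:,0]-535,P[:,1]+22)
top=P[(r<62)&(abs(P[:,2]-85)<2.5)];print('stand',np.median(top[:,2]),cv2.minAreaRect(cv2.convexHull(top[:,:2].astype(np.float32))))
for a,b in [(172,182),(100,165)]:
    g=P[(r<25)&(P[:,2]>a)&(P[:,2]<b)];print(a,len(g),np.median(g[:,2]),g.mean(0),cv2.minAreaRect(g[:,:2].astype(np.float32)),cv2.minEnclosingCircle(g[:,:2].astype(np.float32))) if len(g) else 0
hsv=cv2.cvtColor(d['img'],cv2.COLOR_RGB2HSV);m=cv2.inRange(hsv,(40,80,30),(85,255,255)).ravel()>0
g=P[m&(r<30)];print(np.percentile(g[:,2],[1,20,50,80,99]))
o=ortho(d,(535,-22),177,22,.1);cv2.imwrite('pics/v3.png',np.hstack([o,ortho(d,(535,-22),85,60,.28)[:441,:441]])[:,:,::-1])
```

```text
[609.24254495   1.65134223 227.53437262] [ 2.68153335e-01  3.61397900e-01 -3.74015972e-02  9.91847884e-05
 -1.17380509e+00 -1.54405152e+00]
stand 84.62300857511718 ((534.0823974609375, -19.489612579345703), (84.65249633789062, 84.83318328857422), 69.2513427734375)
172 1324 177.63989618412464 [534.54304396 -20.29810626 176.7161839 ] ((534.9121704101562, -20.137914657592773), (26.91115951538086, 23.908124923706055), 4.834751605987549) ((534.906005859375, -20.328533172607422), 13.687612533569336)
100 15 127.22601246216882 [533.0831391  -23.78413609 127.32255707] ((535.1190185546875, -25.358015060424805), (32.97932815551758, 23.66061782836914), 17.015417098999023) ((534.3297729492188, -21.687175750732422), 17.3876895904541)
[170.36886209 172.3617466  174.81570549 176.62821461 178.40814636]Traceback (most recent call last):
  File "<stdin>", line 11, in <module>
    return _nx.concatenate(arrs, 1, dtype=dtype, casting=casting)
           ~~~~~~~~~~~~~~~^^^^^^^^^^^^^^^^^^^^^^^^^^^^^^^^^^^^^^^
ValueError: all the input array dimensions except for the concatenation axis must match exactly, but along dimension 0, the array at index 0 has size 441 and the array at index 1 has size 429
```

Run:
```python
from h import *
import pickle
d=pickle.load(open('w3.pkl','rb'))
P=wcloud(d).reshape(-1,3);r=np.hypot(P[:,0]-534.8,P[:,1]+20.3)
g=P[(r<16)&(P[:,2]>165)]
c=np.array([534.8,-20.3]);q=g[:,:2]-c
for name,sel in [('>165',g[:,2]>165),('>176',g[:,2]>175.5)]:
    w=[(np.mean([np.ptp(np.percentile(q[sel]@[np.cos(t),np.sin(t)],[1,99])) for t in np.radians([a,a+60,a+120])]),a) for a in range(0,60,3)]
    print(name,[(a,round(float(x),1)) for x,a in w])
o=cv2.resize(ortho(d,c,177,22,.1),(440,440));cv2.imwrite('pics/v3.png',np.hstack([o,cv2.resize(ortho(d,c,85,60,.25),(360,440))])[:,:,::-1])
```

```text
>165 [(0, 25.9), (3, 26.0), (6, 25.9), (9, 25.8), (12, 25.8), (15, 25.7), (18, 25.6), (21, 25.5), (24, 25.3), (27, 25.1), (30, 25.0), (33, 25.0), (36, 25.0), (39, 24.9), (42, 25.0), (45, 25.1), (48, 25.2), (51, 25.5), (54, 25.6), (57, 25.8)]
>176 [(0, 20.3), (3, 20.4), (6, 20.4), (9, 20.3), (12, 20.3), (15, 20.2), (18, 20.1), (21, 20.0), (24, 19.8), (27, 19.8), (30, 19.7), (33, 19.6), (36, 19.6), (39, 19.6), (42, 19.7), (45, 19.8), (48, 19.9), (51, 20.0), (54, 20.2), (57, 20.3)]
```

View pics/v3.png

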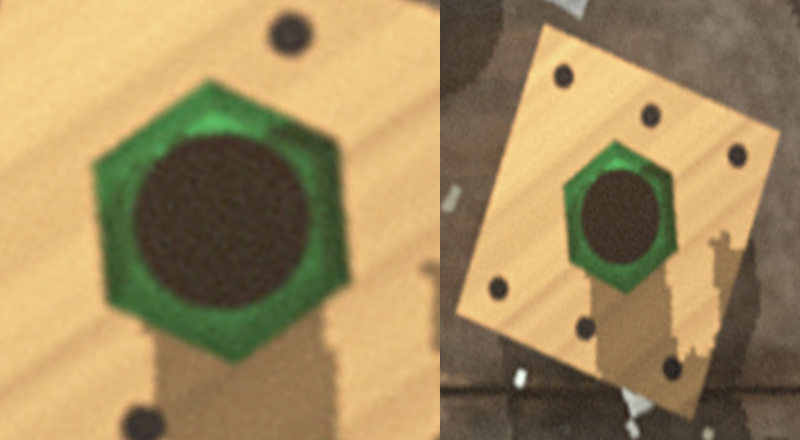

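The handle's hexagon has vertices at (210,80) and (237,360), so one corner points 5.5° off world x. The handle centre is about (535,-20.5), and the flats face 35.5°, 95.5° and 155.5°. I'll grip across the 95.5° flats.

Request:
jog_arm(
  plan=[
    [85, [0.4, 0, 0], [0, 0, 0.1]],
    [85, [0.775, 0.003, 0], [0, 0, 0.19]],
    [85, [0.775, 0.003, 0], [0, 0, 0.19]],
    [85, [0.775, 0.003, 0], [0, 0, 0.19]],
    [85, [0.775, 0.003, 0], [0, 0, 0.19]],
  ],
)

```text
clock: 5.68
position: [536.3, -19.4, 228.2]
ee_rot: [-0.048, 0.999, 0.0, 0.0]
contact_force: [0.3, 0.6, -0.0]
gripper_width: 85.1
grasp_force: 0.0
```

Run:
```python
from h import *
rel([535,-20.5,116.3],95.5)
d=wrist('w4.png');hsv=cv2.cvtColor(d['img'],cv2.COLOR_RGB2HSV);m=cv2.inRange(hsv,(40,80,30),(85,255,255))
P=wcloud(d);g=P[(P[...,2]>174)&(P[...,2]<181)&(np.hypot(P[...,0]-535,P[...,1]+20.5)<25)];print(len(g),cv2.minEnclosingCircle(g[:,:2].astype(np.float32)),g.mean(0))
```

```text
tool y at 95.55 shift [ 0.014 -0.01   1.119] turn [-0.      0.0003  0.0009] pos [536.3 -19.4 228.2] F [ 0.3  0.6 -0. ] w 85.1 t 5.675
891 ((534.4218139648438, -20.677392959594727), 12.389488220214844) [533.23592575 -20.66984582 177.58529667]
```

Request:
jog_arm(
  plan=[
    [85, [0.016, -0.01, 0.3], [0, 0, 0]],
    [85, [0.016, -0.01, 0.6], [0, 0, 0]],
    [85, [0.016, -0.01, 0.6], [0, 0, 0]],
  ],
)

```text
clock: 6.1
position: [532.8, -20.8, 165.9]
ee_rot: [-0.048, 0.999, -0.0, -0.003]
contact_force: [0.1, -0.0, 0.2]
gripper_width: 84.9
grasp_force: 0.0
```

Request:
jog_arm(
  plan=[
    [85, [0, 0, 0.26], [0, 0, 0]],
    [85, [0, 0, 0.52], [0, 0, 0]],
    [85, [0, 0, 0.52], [0, 0, 0]],
    [85, [0, 0, 0.52], [0, 0, 0]],
  ],
)

```text
clock: 6.6
position: [535.4, -20.4, 118.0]
ee_rot: [-0.049, 0.999, -0.0, 0.001]
contact_force: [0.4, 0.7, 0.5]
gripper_width: 84.7
grasp_force: 0.0
```

Request:
jog_arm(
  plan=[
    [0, [0, 0, 0], [0, 0, 0]],
    [0, [0, 0, 0], [0, 0, 0]],
    [0, [0, 0, 0], [0, 0, 0]],
    [0, [0, 0, 0], [0, 0, 0]],
    [0, [0, 0, 0], [0, 0, 0]],
    [0, [0, 0, 0], [0, 0, 0]],
    [0, [0, 0, 0], [0, 0, 0]],
    [0, [0, 0, 0], [0, 0, 0]],
    [0, [0, 0, 0], [0, 0, 0]],
  ],
)

```text
clock: 7.72
position: [534.1, -20.6, 116.8]
ee_rot: [-0.049, 0.999, -0.0, 0.0]
contact_force: [-1.1, 0.6, 4.5]
gripper_width: 25.2
grasp_force: 58.8
```

Request:
jog_arm(
  plan=[
    [0, [0, 0, -0.2], [0, 0, 0]],
    [0, [0, 0, -0.5], [0, 0, 0]],
    [0, [0, 0, -0.95], [0, 0, 0]],
    [0, [0, 0, -0.95], [0, 0, 0]],
    [0, [0, 0, -0.95], [0, 0, 0]],
  ],
)

```text
clock: 8.35
position: [533.0, -20.5, 209.9]
ee_rot: [-0.048, 0.999, 0.0, -0.001]
contact_force: [0.1, 0.1, -1.2]
gripper_width: 25.3
grasp_force: 59.0
```

Request:
jog_arm(
  plan=[
    [0, [0, 0, -0.25], [0, 0, 0]],
    [0, [0, 0, -0.25], [0, 0, 0]],
    [0, [0, 0, -0.25], [0, 0, 0]],
    [0, [0, 0, -0.25], [0, 0, 0]],
  ],
)

```text
clock: 8.85
position: [533.2, -20.7, 234.7]
ee_rot: [-0.048, 0.999, -0.0, -0.001]
contact_force: [0.3, -0.2, -0.8]
gripper_width: 25.5
grasp_force: 59.0
```

Run:
```python
from h import *
import pickle
rel([534,-20.5,236]);s=read_state();print(s['joints'],s['gripper_width'])
d=wrist('w5.png');e=snap('scene','s5.png');pickle.dump((d,e),open('5.pkl','wb'))
tip=s['position']-[0,0,106.8];print(tip,wpix(d,tip))
K=e['intrinsics'];T=e['extrinsics'];c=(tip-T[:3,3])@T[:3,:3];uv=K@c/c[2];print(uv)
x,y=wpix(d,tip)[0].astype(int);a=d['img'][y-50:y+30,x-40:x+40];x,y=uv[:2].astype(int);b=e['img'][y-60:y+20,x-40:x+40]
cv2.imwrite('pics/v5.png',np.hstack([cv2.resize(i,(400,400),interpolation=cv2.INTER_CUBIC) for i in (a,b)])[:,:,::-1])
```

```text
tool y at 95.53 shift [-0.008  0.001 -0.013] turn [] pos [533.2 -20.7 234.7] F [ 0.3 -0.2 -0.8] w 25.5 t 8.85
[ 2.65125280e-01  2.28219725e-01 -2.08338551e-01 -4.83220842e-04
 -1.13713060e+00 -1.73911628e+00] 25.458399297789626
[533.19998237 -20.67743544 127.93708467] [[285.20440701 204.79407365]]
[259.28849954 254.48560288   1.        ]
```

View pics/v5.png

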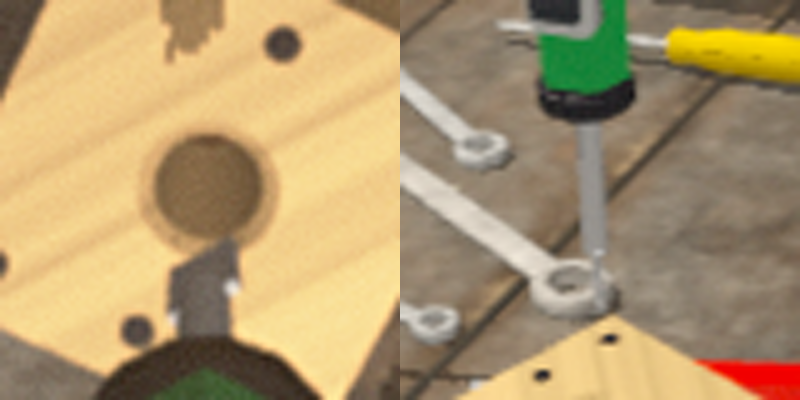

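The wrist crop shows the blade end at (203,252) with its right end higher. In the scene crop the blade is nearly edge-on at (600,290). Both views give a blade azimuth of 125.5°, so it needs +40.5° (counter-clockwise from above) to meet the slot.

Request:
jog_arm(
  plan=[
    [0, [0.12, -0.42, 0], [0, 0, 0]],
    [0, [0.25, -0.84, 0], [0, 0, 0]],
    [0, [0.25, -0.84, 0], [0, 0, 0]],
  ],
)

```text
clock: 9.32
position: [516.3, -108.6, 235.9]
ee_rot: [-0.047, 0.999, -0.0, -0.0]
contact_force: [0.3, 0.2, -1.0]
gripper_width: 25.3
grasp_force: 59.2
```

Request:
jog_arm(
  plan=[
    [0, [0.12, -0.42, 0], [0, 0, 0]],
    [0, [0.25, -0.84, 0], [0, 0, 0]],
    [0, [0.25, -0.84, 0], [0, 0, 0]],
  ],
)

```text
clock: 9.7
position: [499.9, -194.1, 235.9]
ee_rot: [-0.047, 0.999, 0.0, -0.0]
contact_force: [-0.1, 0.8, -1.9]
gripper_width: 25.0
grasp_force: 59.5
```

Request:
jog_arm(
  plan=[
    [0, [0.12, -0.42, 0], [0, 0, -0.16]],
    [0, [0.25, -0.835, 0], [0, 0, -0.33]],
    [0, [0.25, -0.835, 0.1], [0, 0, -0.5]],
    [0, [0.25, -0.835, 0.2], [0, 0, -0.675]],
    [0, [0.25, -0.835, 0.3], [0, 0, -0.675]],
    [0, [0.25, -0.835, 0.3], [0, 0, -0.675]],
    [0, [0.25, -0.835, 0.3], [0, 0, -0.675]],
  ],
)

```text
clock: 10.58
position: [484.1, -277.9, 206.6]
ee_rot: [-0.391, 0.92, -0.0, 0.0]
contact_force: [-0.3, -0.8, -0.6]
gripper_width: 25.1
grasp_force: 59.7
```

Run:
```python
from h import *
import pickle
rel([482.9,-278.2,174.8],136);s=read_state();print(s['joints'])
d5=pickle.load(open('5.pkl','rb'))[0];print('hole',wplane(d5,[[286.6,191.4]],85))
D=[wrist('w6.png') for _ in range(4)];d=D[-1];d['img']=np.mean([x['img'].astype(float) for x in D],0).astype(np.uint8);pickle.dump(d,open('6.pkl','wb'))
tip=s['position']-R.from_quat(s['ee_rot']).apply([0,0,-1])*-0+R.from_quat(s['ee_rot']).apply([0,0,106.8]);print(tip,wpix(d,tip),wpix(d,[482.9,-278.2,62]))
# mouth via depth
P=wcloud(d).reshape(-1,3);r=np.hypot(P[:,0]-483,P[:,1]+278)
top=P[(r<60)&(abs(P[:,2]-62)<1.5)];print('block',np.median(top[:,2]),cv2.minAreaRect(cv2.convexHull(top[:,:2].astype(np.float32))))
x,y=wpix(d,tip)[0].astype(int);a=d['img'][y-60:y+40,x-50:x+50];cv2.imwrite('pics/v6.png',cv2.resize(a,(500,500),interpolation=cv2.INTER_CUBIC)[:,:,::-1]);print(x,y)
```

```text
tool y at 136.01 shift [0.011 0.006 0.318] turn [-0.0006  0.0001  0.0002] pos [ 484.1 -277.9  206.6] F [-0.3 -0.8 -0.6] w 25.1 t 10.575
[-2.30637243e-01  2.90642524e-01 -1.96649479e-01  2.19041692e-04
 -1.08289937e+00 -5.37198316e-01]
hole [[533.69450669 -19.43806174  85.        ]]
[ 484.13737004 -277.90986288   99.83763081] [[284.87459643 203.43786122]] [[285.82056584 189.74790228]]
block 61.97125234633825 ((482.82598876953125, -277.5487365722656), (74.6571044921875, 74.5771255493164), 16.832029342651367)
284 203
```

View pics/v6.png

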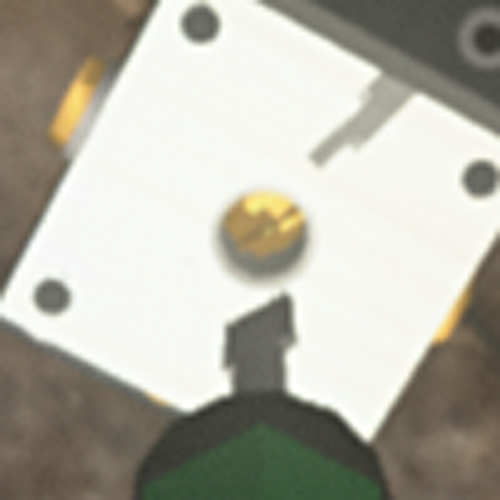

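The blade end is centred at (258,312) and parallel to the slot, and the mouth is at (263,235). Lateral offsets agree to about 1 mm, so I'm descending.

Request:
jog_arm(
  plan=[
    [0, [0.015, 0.007, 0.15], [0, 0, 0]],
    [0, [0.015, 0.007, 0.34], [0, 0, 0]],
    [0, [0.015, 0.007, 0.34], [0, 0, 0]],
    [0, [0.015, 0.007, 0.34], [0, 0, 0]],
    [0, [0.015, 0.007, 0.4], [0, 0, 0]],
    [0, [0.015, 0.007, 0.44], [0, 0, 0]],
    [0, [0.015, 0.007, 0.48], [0, 0, 0]],
    [0, [0.015, 0.007, 0.48], [0, 0, 0]],
    [0, [0.015, 0.007, 0.48], [0, 0, 0]],
  ],
)

```text
clock: 11.9
position: [482.1, -278.8, 158.4]
ee_rot: [-0.391, 0.92, -0.0, 0.0]
contact_force: [-0.5, 0.7, -1.0]
gripper_width: 25.6
grasp_force: 59.8
```

Run:
```python
from h import *
rel([482.5,-278.5,152.3],136)
print(read_state()['wrist_torque'].round(2))
```

```text
tool y at 136.05 shift [-0.005 -0.001  0.061] turn [-0.0001  0.      0.0008] pos [ 482.1 -278.8  158.4] F [-0.5  0.7 -1. ] w 25.6 t 11.9
[ 0.02 -0.01 -0.01]
```

Request:
jog_arm(
  plan=[
    [0, [0, 0, 0.01], [0, 0, 0]],
    [0, [0, 0, 0.02], [0, 0, 0]],
    [0, [0, 0, 0.03], [0, 0, 0]],
    [0, [0, 0, 0.04], [0, 0, 0]],
    [0, [0, 0, 0.04], [0, 0, 0]],
  ],
)

```text
clock: 12.52
position: [482.0, -278.8, 154.2]
ee_rot: [-0.391, 0.92, 0.0, -0.0]
contact_force: [0.3, 1.0, -0.3]
gripper_width: 25.1
grasp_force: 59.8
```

Request:
jog_arm(
  plan=[
    [0, [0, 0, 0.01], [0, 0, 0]],
    [0, [0, 0, 0.02], [0, 0, 0]],
    [0, [0, 0, 0.02], [0, 0, 0]],
  ],
)

```text
clock: 12.9
position: [482.0, -278.7, 152.2]
ee_rot: [-0.391, 0.92, 0.0, -0.0]
contact_force: [-0.2, -0.3, -2.4]
gripper_width: 25.3
grasp_force: 59.8
```

Request:
jog_arm(
  plan=[
    [0, [0, 0, 0.01], [0, 0, 0]],
    [0, [0, 0, 0.01], [0, 0, 0]],
    [0, [0, 0, 0.01], [0, 0, 0]],
  ],
)

```text
clock: 13.28
position: [482.1, -278.8, 151.4]
ee_rot: [-0.391, 0.92, -0.0, 0.0]
contact_force: [0.9, 0.1, -0.7]
gripper_width: 25.5
grasp_force: 59.8
```

Request:
jog_arm(
  plan=[
    [0, [0, 0, 0.01], [0, 0, 0]],
    [0, [0, 0, 0.01], [0, 0, 0]],
    [0, [0, 0, 0.01], [0, 0, 0]],
  ],
)

```text
clock: 13.65
position: [482.2, -278.8, 150.7]
ee_rot: [-0.391, 0.92, -0.0, 0.0]
contact_force: [-0.2, 0.1, 1.4]
gripper_width: 25.0
grasp_force: 60.1
```

Contact is starting at the slot floor. Two 1 mm steps more should give about 10 N.

Request:
jog_arm(
  plan=[
    [0, [0, 0, 0.01], [0, 0, 0]],
    [0, [0, 0, 0.01], [0, 0, 0]],
    [0, [0, 0, 0.01], [0, 0, 0]],
  ],
)

```text
clock: 14.02
position: [482.3, -278.9, 150.1]
ee_rot: [-0.391, 0.92, -0.0, 0.0]
contact_force: [-1.2, 0.8, 5.8]
gripper_width: 25.3
grasp_force: 60.5
```

Run:
```python
from h import *
rel([482.5,-278.5,149],136);print(read_state()['wrist_torque'].round(2))
```

```text
tool y at 136.07 shift [-0.004  0.001  0.011] turn [-0.0008  0.0001  0.0011] pos [ 482.3 -278.9  150.1] F [-1.2  0.8  5.8] w 25.3 t 14.025
[0.37 0.45 0.03]
```

Request:
jog_arm(
  plan=[
    [0, [0, 0, 0.005], [0, 0, 0]],
    [0, [0, 0, 0.005], [0, 0, 0.05]],
    [0, [0, 0, 0.005], [0, 0, 0.1]],
    [0, [0, 0, 0.005], [0, 0, 0.15]],
    [0, [0, 0, 0.005], [0, 0, 0.2]],
    [0, [0, 0, 0.005], [0, 0, 0.25]],
    [0, [0, 0, 0.005], [0, 0, 0.25]],
  ],
)

```text
clock: 14.9
position: [482.7, -279.0, 149.9]
ee_rot: [-0.268, 0.963, -0.001, 0.001]
contact_force: [-0.2, 0.4, 6.4]
gripper_width: 25.5
grasp_force: 60.5
```

Run:
```python
from h import *
rel([482.5,-278.5,149],136);print(read_state()['wrist_torque'].round(3))
```

```text
tool y at 121.07 shift [-0.     0.005  0.009] turn [-0.0018  0.0009 -0.2489] pos [ 482.7 -279.   149.9] F [-0.2  0.4  6.4] w 25.5 t 14.9
[0.494 0.361 0.071]
```

Request:
jog_arm(
  plan=[
    [0, [0, 0, 0.003], [0, 0, 0.06]],
    [0, [0, 0, 0.003], [0, 0, 0.12]],
    [0, [0, 0, 0.003], [0, 0, 0.18]],
    [0, [0, 0, 0.003], [0, 0, 0.24]],
    [0, [0, 0, 0.003], [0, 0, 0.3]],
    [0, [0, 0, 0.003], [0, 0, 0.36]],
    [0, [0, 0, 0.003], [0, 0, 0.42]],
    [0, [0, 0, 0.003], [0, 0, 0.42]],
  ],
)

```text
clock: 15.9
position: [482.8, -278.7, 149.8]
ee_rot: [-0.051, 0.999, -0.0, 0.001]
contact_force: [-0.7, 2.8, 7.1]
gripper_width: 25.2
grasp_force: 60.7
```

Run:
```python
from h import *
rel([482.5,-278.5,149],136);print(read_state()['wrist_torque'].round(3))
```

```text
tool y at 95.87 shift [0.003 0.002 0.008] turn [-0.0013  0.0016 -0.6689] pos [ 482.8 -278.7  149.8] F [-0.7  2.8  7.1] w 25.2 t 15.9
[0.954 0.327 0.056]
```

Request:
jog_arm(
  plan=[
    [0, [0, 0, 0], [0, 0, 0.05]],
    [0, [0, 0, 0], [0, 0, 0.1]],
    [0, [0, 0, 0], [0, 0, 0.15]],
    [0, [0, 0, 0], [0, 0, 0.2]],
    [0, [0, 0, 0], [0, 0, 0.2]],
  ],
)

```text
clock: 16.52
position: [482.9, -278.6, 149.8]
ee_rot: [0.053, 0.999, -0.0, 0.001]
contact_force: [-0.9, 2.1, 6.8]
gripper_width: 25.2
grasp_force: 60.7
```

Run:
```python
from h import *
rel([482.5,-278.5,149],136);print(read_state()['wrist_torque'].round(3))
```

```text
tool y at 83.87 shift [0.004 0.    0.008] turn [-0.0011  0.0019 -0.8688] pos [ 482.9 -278.6  149.8] F [-0.9  2.1  6.8] w 25.2 t 16.525
[1.102 0.228 0.013]
```

Request:
jog_arm(
  plan=[
    [0, [0, 0, 0], [0, 0, 0.025]],
    [0, [0, 0, 0], [0, 0, 0.05]],
    [0, [0, 0, 0], [0, 0, 0.05]],
  ],
)

```text
clock: 16.9
position: [482.9, -278.6, 149.7]
ee_rot: [0.08, 0.997, -0.0, 0.001]
contact_force: [-0.2, 2.7, 6.9]
gripper_width: 25.6
grasp_force: 60.7
```

Run:
```python
from h import *
rel([482.5,-278.5,149],136);s=read_state();print(s['wrist_torque'].round(3),s['joint_efforts'].round(3))
```

```text
tool y at 80.88 shift [ 0.004 -0.     0.007] turn [-0.001   0.0021 -0.9187] pos [ 482.9 -278.6  149.7] F [-0.2  2.7  6.9] w 25.6 t 16.9
[ 1.133  0.222 -0.02 ] [ -1.259 -31.216  14.916   3.709   0.477  -0.083]
```

Request:
jog_arm(
  plan=[
    [0, [0, 0, 0], [0, 0, 0.025]],
    [0, [0, 0, 0], [0, 0, 0.05]],
    [0, [0, 0, 0], [0, 0, 0.05]],
  ],
)

```text
clock: 17.27
position: [483.0, -278.5, 149.7]
ee_rot: [0.106, 0.994, -0.0, 0.001]
contact_force: [0.1, 2.9, 7.2]
gripper_width: 25.4
grasp_force: 60.7
```

Run:
```python
from h import *
rel([482.5,-278.5,149],136);s=read_state();print(s['wrist_torque'].round(3),s['joint_efforts'].round(3))
```

```text
tool y at 77.88 shift [ 0.005 -0.001  0.007] turn [-0.001   0.0022 -0.9687] pos [ 483.  -278.5  149.7] F [0.1 2.9 7.2] w 25.4 t 17.275
[1.166 0.236 0.019] [ -1.309 -31.216  14.901   3.735   0.467  -0.083]
```

Request:
jog_arm(
  plan=[
    [0, [0, 0, 0], [0, 0, 0.025]],
    [0, [0, 0, 0], [0, 0, 0.05]],
    [0, [0, 0, 0], [0, 0, 0.05]],
  ],
)

```text
clock: 17.65
position: [483.0, -278.5, 149.7]
ee_rot: [0.132, 0.991, 0.0, 0.001]
contact_force: [0.3, 3.0, 6.6]
gripper_width: 25.4
grasp_force: 60.7
```

Run:
```python
from h import *
rel([482.5,-278.5,149],136);s=read_state();print(s['wrist_torque'].round(3),s['joint_efforts'].round(3))
```

```text
tool y at 74.88 shift [ 0.005 -0.001  0.007] turn [-9.0000e-04  2.2000e-03 -1.0187e+00] pos [ 483.  -278.5  149.7] F [0.3 3.  6.6] w 25.4 t 17.65
[1.162 0.178 0.037] [ -1.356 -31.215  14.883   3.759   0.455  -0.083]
```

Request:
jog_arm(
  plan=[
    [0, [0, 0, 0], [0, 0, 0.02]],
    [0, [0, 0, 0], [0, 0, 0.04]],
    [0, [0, 0, 0], [0, 0, 0.04]],
  ],
)

```text
clock: 18.02
position: [483.0, -278.5, 149.7]
ee_rot: [0.152, 0.988, 0.0, 0.001]
contact_force: [-0.5, 2.9, 6.8]
gripper_width: 25.1
grasp_force: 60.7
```

Run:
```python
from h import *
rel([482.5,-278.5,149],136);s=read_state();print(s['wrist_torque'].round(3),s['joint_efforts'].round(3))
```

```text
tool y at 72.48 shift [ 0.005 -0.001  0.007] turn [-9.0000e-04  2.4000e-03 -1.0587e+00] pos [ 483.  -278.5  149.7] F [-0.5  2.9  6.8] w 25.1 t 18.025
[1.226 0.131 0.059] [ -1.393 -31.216  14.87    3.778   0.445  -0.076]
```

Request:
jog_arm(
  plan=[
    [0, [0, 0, 0], [0, 0, 0.02]],
    [0, [0, 0, 0], [0, 0, 0.04]],
    [0, [0, 0, 0], [0, 0, 0.04]],
  ],
)

```text
clock: 18.4
position: [483.0, -278.5, 149.7]
ee_rot: [0.173, 0.985, 0.0, 0.001]
contact_force: [-0.6, 3.6, 7.3]
gripper_width: 25.4
grasp_force: 60.7
```

Run:
```python
from h import *
rel([482.5,-278.5,149],136);s=read_state();print(s['wrist_torque'].round(3),s['joint_efforts'].round(3))
```

```text
tool y at 70.08 shift [ 0.005 -0.002  0.007] turn [-8.0000e-04  2.4000e-03 -1.0987e+00] pos [ 483.  -278.5  149.7] F [-0.6  3.6  7.3] w 25.4 t 18.4
[1.189 0.134 0.102] [ -1.429 -31.217  14.854   3.795   0.434  -0.076]
```

```bash
cat >> h.py <<'E'
def tq(n=8):
    a=[]
    for _ in range(n): s=read_state();a.append(np.r_[s['contact_force'],s['wrist_torque'],s['joint_efforts'][5]]);get_image('wrist')
    print(np.mean(a,0).round(3),np.std(a,0).round(3))
E
python3 -c "
from h import *
tq()"
```

```text
[-0.298  3.315  6.666  1.232  0.15   0.059 -0.055] [0.833 0.433 0.434 0.031 0.037 0.04  0.008]
```

Request:
jog_arm(
  plan=[
    [0, [0, 0, 0], [0, 0, 0.02]],
    [0, [0, 0, 0], [0, 0, 0.03]],
    [0, [0, 0, 0], [0, 0, 0.03]],
  ],
)

```text
clock: 19.18
position: [483.1, -278.5, 149.7]
ee_rot: [0.188, 0.982, 0.0, 0.001]
contact_force: [0.1, 3.2, 6.1]
gripper_width: 25.4
grasp_force: 60.7
```

```bash
python3 -c "
from h import *
tq()"
```

```text
[-0.437  3.311  6.738  1.255  0.145  0.05  -0.054] [0.362 0.643 0.489 0.031 0.027 0.032 0.004]
```

Request:
jog_arm(
  plan=[
    [0, [0, 0, 0], [0, 0, 0.02]],
    [0, [0, 0, 0], [0, 0, 0.035]],
    [0, [0, 0, 0], [0, 0, 0.035]],
  ],
)

```text
clock: 19.95
position: [483.1, -278.4, 149.7]
ee_rot: [0.206, 0.978, 0.0, 0.001]
contact_force: [-0.3, 3.7, 6.4]
gripper_width: 25.1
grasp_force: 60.7
```

```bash
python3 -c "
from h import *
tq(6)"
```

```text
[-0.359  3.193  6.628  1.283  0.116  0.057 -0.055] [0.399 0.408 0.273 0.029 0.013 0.026 0.007]
```

Request:
jog_arm(
  plan=[
    [0, [0, 0, 0], [0, 0, 0.02]],
    [0, [0, 0, 0], [0, 0, 0.035]],
    [0, [0, 0, 0], [0, 0, 0.035]],
  ],
)

```text
clock: 20.62
position: [483.1, -278.5, 149.7]
ee_rot: [0.224, 0.975, 0.0, 0.001]
contact_force: [-1.2, 3.3, 5.7]
gripper_width: 25.4
grasp_force: 60.6
```

```bash
python3 -c "
from h import *
tq(6)"
```

```text
[-0.339  2.977  6.553  1.258  0.098  0.085 -0.076] [0.487 0.568 0.417 0.015 0.025 0.02  0.007]
```

Request:
jog_arm(
  plan=[
    [0, [0, 0, 0], [0, 0, 0.01]],
    [0, [0, 0, 0], [0, 0, 0.02]],
    [0, [0, 0, 0], [0, 0, 0.02]],
  ],
)

```text
clock: 21.3
position: [483.2, -278.5, 149.8]
ee_rot: [0.234, 0.972, 0.0, 0.001]
contact_force: [0.9, 2.9, 7.2]
gripper_width: 25.6
grasp_force: 60.6
```

```bash
python3 -c "
from h import *
tq(6);rel([483,-278.4,150],136)"
```

```text
[ 0.051  3.171  7.16   1.248  0.104  0.092 -0.089] [0.446 0.372 0.384 0.025 0.021 0.037 0.004]
tool y at 62.89 shift [ 0.002 -0.    -0.002] turn [-8.0000e-04  2.8000e-03 -1.2184e+00] pos [ 483.2 -278.5  149.8] F [0.3 2.3 6.3] w 24.8 t 21.6
```

The torque rise shows the screw is at its stop. I'm easing off within the play, then lifting out and checking the slot.

Request:
jog_arm(
  plan=[
    [0, [0, 0, 0], [0, 0, -0.05]],
    [0, [0, 0, 0], [0, 0, -0.12]],
    [0, [0, 0, -0.01], [0, 0, -0.14]],
    [0, [0, 0, -0.03], [0, 0, -0.14]],
    [0, [0, 0, -0.08], [0, 0, -0.14]],
    [0, [0, 0, -0.2], [0, 0, -0.14]],
    [0, [0, 0, -0.6], [0, 0, -0.14]],
    [0, [0, 0, -0.6], [0, 0, -0.14]],
    [0, [0, 0, -0.6], [0, 0, -0.14]],
  ],
)

```text
clock: 22.72
position: [481.4, -278.6, 208.3]
ee_rot: [0.163, 0.987, 0.0, -0.0]
contact_force: [-0.3, -0.3, -1.6]
gripper_width: 25.4
grasp_force: 59.7
```

Run:
```python
from h import *
import pickle
rel([482.9,-278.2,235],95.5);D=[wrist('w7.png') for _ in range(8)];d=D[-1]
d['range_z']=np.median([x['range_z'] for x in D],0);d['img']=np.mean([x['img'].astype(float) for x in D],0).astype(np.uint8)
P=wcloud(d).reshape(-1,3);c=np.array([482.9,-278.2]);r=np.hypot(*(P[:,:2]-c).T)
g=P[(r<6.5)&(P[:,2]<51)];lo=g[:,2]<46.6;print(len(g),lo.mean(),np.percentile(g[:,2],[5,95]))
print(sorted(((np.corrcoef(np.abs((g[:,:2]-c)@[-np.sin(a),np.cos(a)]-o)<2.2,lo)[0,1],np.degrees(a),o) for a in np.radians(np.arange(-110,0,2)) for o in np.arange(-1.5,1.6,.5)),reverse=True)[:4])
u=wpix(d,[482.9,-278.2,62])[0].astype(int);x,y=u;cv2.imwrite('pics/v7.png',cv2.resize(d['img'][y-30:y+50,x-40:x+40],(480,480),interpolation=cv2.INTER_CUBIC)[:,:,::-1])
print(u,wpix(d,d['s']['position']+[0,0,-106.8]))
```

```text
tool y at 71.22 shift [-0.013  0.009 -0.267] turn [ 0.0005 -0.0009 -0.4047] pos [ 481.4 -278.6  208.3] F [-0.3 -0.3 -1.6] w 25.4 t 22.725
116 0.39655172413793105 [44.46018676 49.06651953]
[(np.float64(0.8332885849202328), np.float64(-74.0), np.float64(1.0)), (np.float64(0.8247426879052244), np.float64(-70.0), np.float64(1.0)), (np.float64(0.8247426879052244), np.float64(-72.0), np.float64(1.0)), (np.float64(0.8247426879052243), np.float64(-66.0), np.float64(1.0))]
[286 192] [[285.83453262 205.03606396]]
```

View pics/v7.png

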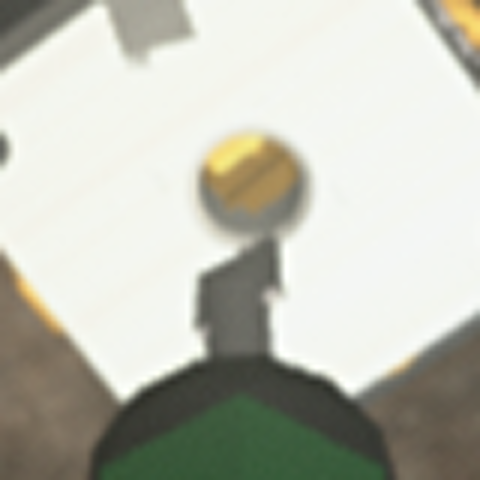

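The slot now lies at about -70° and the expected stop is -68.8°, so the screw is home. The blade end at (240,255) is still straight in the grip. Returning the driver to the stand.

Request:
jog_arm(
  plan=[
    [0, [0, 0, -0.15], [0, 0, -0.15]],
    [0, [0, 0, -0.27], [0, 0, -0.3]],
    [0, [0, 0, -0.27], [0, 0, -0.405]],
    [0, [0, 0, -0.27], [0, 0, -0.405]],
  ],
)

```text
clock: 23.62
position: [482.0, -278.7, 235.4]
ee_rot: [-0.048, 0.999, 0.0, -0.0]
contact_force: [-0.6, 0.2, -1.8]
gripper_width: 25.2
grasp_force: 59.7
```

Request:
jog_arm(
  plan=[
    [0, [-0.13, 0.42, 0], [0, 0, 0]],
    [0, [-0.258, 0.841, 0], [0, 0, 0]],
    [0, [-0.258, 0.841, 0], [0, 0, 0]],
  ],
)

```text
clock: 24.0
position: [500.0, -190.5, 235.4]
ee_rot: [-0.049, 0.999, 0.0, -0.0]
contact_force: [-0.4, 0.3, -1.0]
gripper_width: 25.4
grasp_force: 59.9
```

Request:
jog_arm(
  plan=[
    [0, [-0.13, 0.42, 0], [0, 0, 0]],
    [0, [-0.258, 0.841, 0], [0, 0, 0]],
    [0, [-0.258, 0.841, 0], [0, 0, 0]],
  ],
)

```text
clock: 24.38
position: [517.6, -104.8, 235.3]
ee_rot: [-0.049, 0.999, 0.0, -0.0]
contact_force: [0.4, -0.2, -1.5]
gripper_width: 25.2
grasp_force: 60.0
```

Request:
jog_arm(
  plan=[
    [0, [-0.13, 0.42, 0], [0, 0, 0]],
    [0, [-0.258, 0.841, 0], [0, 0, 0]],
    [0, [-0.258, 0.841, 0], [0, 0, 0]],
    [0, [-0.258, 0.841, 0], [0, 0, 0]],
    [0, [-0.258, 0.841, 0], [0, 0, 0]],
  ],
)

```text
clock: 25.0
position: [534.5, -21.4, 235.4]
ee_rot: [-0.047, 0.999, -0.0, -0.0]
contact_force: [0.2, -1.0, -1.2]
gripper_width: 25.3
grasp_force: 60.0
```

Run:
```python
from h import *
rel([534,-20,116.8],95.5);d=wrist('w8.png');P=wcloud(d).reshape(-1,3);c=np.array([534,-20.]);r=np.hypot(*(P[:,:2]-c).T)
g=P[(r<15)&(P[:,2]<80)];print(len(g),cv2.minEnclosingCircle(g[:,:2].astype(np.float32)))
```

```text
tool y at 95.43 shift [0.003 0.015 1.186] turn [-0.0001 -0.0004 -0.0012] pos [534.5 -21.4 235.4] F [ 0.2 -1.  -1.2] w 25.3 t 25.0
352 ((535.2294921875, -19.551063537597656), 10.317534446716309)
```

Request:
jog_arm(
  plan=[
    [0, [0.002, 0.016, 0.2], [0, 0, 0]],
    [0, [0.002, 0.016, 0.4], [0, 0, 0]],
    [0, [0.002, 0.016, 0.6], [0, 0, 0]],
    [0, [0.002, 0.016, 0.6], [0, 0, 0]],
  ],
)

```text
clock: 25.55
position: [533.2, -19.6, 174.1]
ee_rot: [-0.048, 0.999, -0.0, -0.002]
contact_force: [0.3, 0.5, -0.1]
gripper_width: 25.1
grasp_force: 59.9
```

Request:
jog_arm(
  plan=[
    [0, [0, 0, 0.2], [0, 0, 0]],
    [0, [0, 0, 0.4], [0, 0, 0]],
    [0, [0, 0, 0.52], [0, 0, 0]],
    [0, [0, 0, 0.56], [0, 0, 0]],
    [0, [0, 0, 0.56], [0, 0, 0]],
    [0, [0, 0, 0.56], [0, 0, 0]],
  ],
)

```text
clock: 26.3
position: [534.9, -18.5, 120.3]
ee_rot: [-0.048, 0.999, 0.0, 0.001]
contact_force: [0.7, -0.7, -1.5]
gripper_width: 25.1
grasp_force: 59.9
```

Request:
jog_arm(
  plan=[
    [0, [0, -0.006, 0.015], [0, 0, 0]],
    [0, [0, -0.006, 0.03], [0, 0, 0]],
    [0, [0, -0.006, 0.03], [0, 0, 0]],
    [0, [0, -0.006, 0.03], [0, 0, 0]],
  ],
)

```text
clock: 26.8
position: [534.6, -19.2, 116.8]
ee_rot: [-0.048, 0.999, -0.0, 0.0]
contact_force: [0.1, -0.2, 1.5]
gripper_width: 25.3
grasp_force: 60.0
```

Request:
jog_arm(
  plan=[
    [0, [0, 0, 0.005], [0, 0, 0]],
    [0, [0, 0, 0.005], [0, 0, 0]],
    [0, [0, 0, 0.005], [0, 0, 0]],
  ],
)

```text
clock: 27.18
position: [534.6, -19.2, 116.8]
ee_rot: [-0.049, 0.999, -0.0, 0.0]
contact_force: [-1.6, 0.5, 5.4]
gripper_width: 25.2
grasp_force: 60.8
```

The collar rests on the stand. Releasing and rising.

Request:
jog_arm(
  plan=[
    [40, [0, 0, 0], [0, 0, 0]],
    [85, [0, 0, 0], [0, 0, 0]],
    [85, [0, 0, 0], [0, 0, 0]],
    [85, [0, 0, 0], [0, 0, 0]],
    [85, [0, 0, 0], [0, 0, 0]],
    [85, [0, 0, 0], [0, 0, 0]],
    [85, [0, 0, -0.3], [0, 0, 0]],
    [85, [0, 0, -0.6], [0, 0, 0]],
    [85, [0, 0, -0.95], [0, 0, 0]],
    [85, [0, 0, -0.95], [0, 0, 0]],
  ],
)

```text
clock: 28.42
position: [536.2, -18.9, 214.2]
ee_rot: [-0.049, 0.999, 0.0, 0.003]
contact_force: [0.2, -0.3, -0.5]
gripper_width: 84.9
grasp_force: 0.0
```

Request:
jog_arm(
  plan=[
    [85, [0, 0, -0.4], [0, 0, 0]],
    [85, [-0.4, 0, -0.4], [0, 0, 0]],
    [85, [-0.8, 0, -0.4], [0, 0, 0]],
    [85, [-0.8, 0, -0.4], [0, 0, 0]],
    [85, [-0.8, 0, -0.4], [0, 0, 0]],
    [85, [-0.8, 0, -0.4], [0, 0, 0]],
  ],
)

```text
clock: 29.18
position: [613.2, -11.6, 251.0]
ee_rot: [-0.048, 0.999, 0.0, -0.0]
contact_force: [-0.1, -0.1, 0.2]
gripper_width: 84.7
grasp_force: 0.0
```

Run:
```python
from h import *
d=wrist('w9.png');print(d['s']['position'],d['s']['gripper_width'],d['s']['contact_force'].round(1))
P=wcloud(d).reshape(-1,3);r=np.hypot(P[:,0]-534.5,P[:,1]+19.5)
g=P[(r<25)&(P[:,2]>172)];print(len(g),cv2.minEnclosingCircle(g[:,:2].astype(np.float32)),np.percentile(g[:,2],[50,95]))
cv2.imwrite('pics/v9.png',cv2.resize(ortho(d,(534.5,-19.5),85,60,.3),(400,400))[:,:,::-1])
```

```text
[613.15455401 -11.56826937 250.98747838] 84.74200101964277 [-0.1 -0.1  0.2]
2118 ((839.2228393554688, 168.72584533691406), 369.1905212402344) [179.65413815 393.48763701]
```

View pics/v9.png

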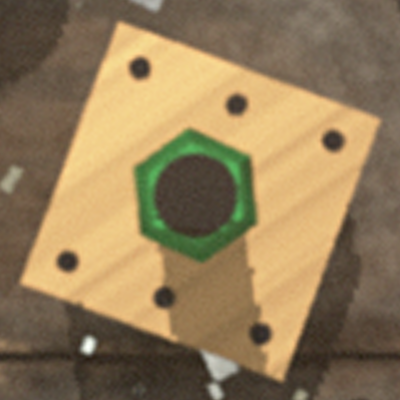

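The driver stands upright and centred in the stand at (196,195), as it was before. Handing in.

```bash
python3 -c "
from bench import job_done
print(job_done())"
```

```text
the job is handed in; nothing more can be done
None
```

The screw was turned clockwise to its stop under about 7–8 N of push, then the torque was eased off. The driver is back upright in its stand, resting on its collar; the job is handed in, and no verdict was returned.

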